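# Put the washed tortilla press back together: plate, lever and lock pin

### The arm

A 7-joint arm with a two-finger parallel gripper is mounted at the origin on a cart in front of the work surface, level with it; the furniture and walls round the work are solid. World frame = base frame: x ahead of the robot, y to its left, z up, the work surface at z = 0. Lengths are in m, angles in rad, forces in N, time in s.
With the tool pointing down it reaches from about 0.425 to 0.925 m from the base axis. Payload 6.8 kg.
Tool frame: the origin (TCP) lies midway between the tips of the shut fingers; the grasp point (between the pads) lies 19 mm behind it; z points along the fingers, y is the line along which they close (so a half turn about z gives the same grasp; the last joint's range is limited). The gripper opens to 85 mm and grips with 20 to 120 N. Pads are 22 mm wide; open, the fingers measure 114 mm over their backs; the gripper's body (76 mm by 85 mm) begins 54 mm behind the grasp point. The pads swing forward as they close: fully open they stand 13 mm farther back than shut.
Start: joints at [1.034, 0.477, 0.022, 1.555, -0.011, 1.109, -0.083], TCP at [0.281, -0.614, 0.231] pointing down, gripper open.
Joint ranges: [-2.96, 2.96], [-0.34, 2.1], [-1.41, 1.46], [0.24, 2.44], [-1.37, 4.51], [0.17, 1.92], [-2.96, 2.96]. Speed limits (rad/s): [2.39, 2.39, 3.14, 3.14, 3.14, 3.14, 3.14].

### API

Orientations are given as a unit quaternion [w, x, y, z].
In Python, from station import readout, imaging, hand_in gives the robot as it stands.
- The arm moves only by the tool drive_tool, never from a script. Its argument "series" is a list of rows, each a list of 5 numbers: the shift along the tool's x, y, z in cm, then the turn about the tool's z in degrees, then the closure, from -1 (fully open) to 1 (shut). A call has 1 to 8 rows; each row shifts and turns the commanded pose from where the row before left it, along the tool's axes as they then stand; what a row does not reach is not made up. A row lasts 1/10 s, in which the tool goes at most 50 mm and 8.59 degrees, less where a joint would pass 70% of its speed; a pose out of reach is approached as far as the arm can. A call with a gripper value outside its range is refused whole. The fingers move at their own pace and stop on an object; "squeeze" is the grip in N (left out, the last holds). Time passes only in rows, so rows that do not move let the fingers close. It gives the time, the measured TCP pose, the force, the opening and the grip force at its end, in the units of the state.
- readout.get_obs(): the state, without advancing time (a new reading comes with each control period).
- imaging.read_camera(name): name is "side" or "top"; returns the picture (384x512x3 uint8, red, green, blue); there is no depth.
- imaging.camera_model(name): a dict with "vfov" (degrees; the focal length in pixels is half the picture's height over the tangent of half this angle, whatever the lens; pixels are square), "cx", "cy" (the principal point, pixels), "distortion" ([k1, k2, p1, p2, k3] as OpenCV has them; the pictures are not rectified), "xyz" and "orientation" of the camera in the world. Camera axes: x right, y down, z forward; pixel columns grow to the right and rows downward; lengths in m; the calibration is good to about 2 mm. A picture is of the moment at which its call begins. camera_model takes no time and is no camera call.
- hand_in(): hands the job in; it is judged then, once.
Trained networks look in the newest picture that a camera, given by its name, has taken for a name from the list of things; names that differ only in an ending like _2 or _b are one class to them, and where a whole thing is asked for, a point or a joint stands for the part that bears it (a point fixed in the world has none). Each returns a list of dicts, best first, with "conf" (0 to 1); they miss things now and then, are a little off and sometimes report something else, mostly with a low value. They report only what shows in the picture. A call takes as long as a camera call.
- imaging.cut_out(thing, camera): "mask" (384x512 bool, what is visible of it) and "centre" ([column, row] in pixels, amid what is visible of it).
The state is a dict: "t": time; "q": joint angles; "joint_vel": joint speeds; "joint_torque": joint torques, N m; "eef_pos": TCP position; "tool_rot": TCP orientation; "contact_force": force on the tool from outside, world axes, zero at the start; "torque": the same for the moment, N m; "gripper_width": opening from 0.0 (shut) to 1.0 (fully open); "grasp_force": force on a finger pad.
Only numpy, scipy, OpenCV 4.12 (cv2) and the standard library are available. Lean on these libraries where they do the work, as an engineer would, in place of code of your own. Each camera call takes 0.05 s, during which the arm holds its last target. There are 200 camera calls.

### The job

The tortilla press has been washed and its parts left to drain. Fold its top plate shut, then lay the lever's eye into the fork of the press so that the lever lies along the rib on top of the plate and let go of it, and then push the lock pin through the fork and the eye until its red grip is right up against the fork. Leave the press assembled like that, without disturbing the glasses, the mug and the bottle around it.

Things in the scene. Friction and masses are not known exactly. Their poses are not given: they have to be found in the camera images.
- press: Grey cast hand press for tortillas, fixed on the bench: round base plate 156 mm across, top 22 mm above the bench, a hinge on one side, an upright fork opposite. Origin: centre of the base plate at bench level; z up, +y towards the hinge, -y towards the fork, x along the fork's pin hole. The shut top plate's face is 33 mm above the bench.
- fork (a point): Centre of the fork on the pin hole's axis: 98 mm from the press's origin along -y, 58 mm up; axes as the press. Two round ears 8 mm thick, 30 mm wide, tops 73 mm up, 24 mm gap between them (x = 12 to 20 mm on either side), 12.6 mm holes along x; the pin goes in from either side. In the gap a V seat, open upward, centres the lever's eye on the hole axis by its weight.
- top_plate (a joint): Opening angle of the top plate (rad): 0 = shut (lying on the base plate), 1.57 = standing upright; it starts near upright, held by a stiff hinge. Pushed over towards the fork it falls shut by itself, slowly damped, from about 1.2 rad on.
- plate_hinge (a point): Point on the top plate's hinge axis, 90 mm from the press's origin along its +y, 30 mm above the bench. The hinge axis runs along the press's x.
- plate_edge (a point): Rim point of the top plate farthest from the hinge (165 mm): about 0.19 m above the bench while open, beside the fork when shut. The plate is a disc 150 mm across, 10 mm thick, 0.5 kg; along the middle of its outer face, from hinge side to fork side, runs a rib 6 mm wide and 112 mm long; shut, the rib's top is 55.5 mm above the bench.
- lever: Steel lever with black grip, 238 mm long, about 0.28 kg, lying on the drainer. Origin under its eye; +x from eye to grip, z up, y along the eye's hole. Bar 14 mm wide, 11 to 21 mm above the underside, x = 10 to 153 mm; grip x = 161 to 225 mm, 26 wide, 24 high. Centre of mass near x = 125 mm. In the press its +x lies along the press's +y, its bar on the plate's rib.
- lever_eye (a point): Centre of the lever's eye, 13 mm above the underside; axes as the lever. The eye is a ring 26 mm across and 18 mm wide (along y) with a 12.8 mm hole.
- lever_bar (a point): Middle of the lever's flat bar, 115 mm from the eye along the lever's x and 16 mm above the underside: the place to take it, across its 14 mm width. Axes as the lever.
- pin: Lock pin, about 0.06 kg, lying level: steel shank 10 mm across and 53 mm long, the last 13 mm tapering to a 4 mm nose; red ribbed grip 34 mm long, 16 wide, 14 high on the other end (x = -34 to 0 mm). Origin under the shoulder where grip and shank meet, 7 mm below the shank's axis; +x along the shank to the nose, z up.
- pin_mid (a point): Point on the shank's axis 20 mm from the shoulder: it coincides with the centre of the fork when the grip's shoulder bears against the fork's ear. Axes as the pin.
- pin_grip (a point): Centre of the pin's red grip, on the shank's axis, 17 mm behind the shoulder. Axes as the pin.
- drain_glass_1: Bystander: clear glass tumbler, 76 mm across, 115 mm high, standing upright on the drainer; origin at its foot. Leave it alone.
- drain_glass_2: Bystander: clear glass tumbler mouth down, 68 mm across, 90 mm high; origin at its underside. Leave it alone.
- drain_glass_3: Bystander: clear glass tumbler, 70 mm across, 120 mm high; origin at its foot. Leave it alone.
- drain_mug: Bystander: white mug, 92 x 127 x 107 mm with its handle, behind the press; origin at its foot. Leave it alone.
- rinse_bottle: Bystander: white plastic bottle, 66 mm across, 193 mm high, behind the press; origin at its foot. Leave it alone.

How it is judged:
On the way, in this order (a step that is already met when the one before it is completed fails the run):
1. the top plate is shut (value of joint top_plate below 0.04 rad), for 0.2 s.
2. the lever's eye sits in the fork with the lever lying along the rib of the shut plate, let go (value of joint top_plate below 0.04 rad and distance between lever_eye and fork below 0.006 m and angle between the x axis of lever and the y axis of press, either way round below 0.15 rad and angle between lever's own z axis and vertical below 0.12 rad and contact force between the fingers and lever below 0.1 N), for 0.2 s.
At the end, for the whole second after the job is handed in: Plate shut (<0.04 rad); lever's eye within 6 mm of the fork's centre, lever along the rib (0.15 rad) and level (0.12 rad); pin through ears and eye (axis within 0.15 rad of the hole's), grip against the fork (pin_mid within 4.5 mm of its centre); all released and at rest (value of joint top_plate below 0.04 rad and distance between lever_eye and fork below 0.006 m and angle between the x axis of lever and the y axis of press, either way round below 0.15 rad and angle between lever's own z axis and vertical below 0.12 rad and distance between pin_mid and fork below 0.0045 m and angle between the x axis of pin and the x axis of press, either way round below 0.15 rad and linear speed of each of pin, lever below 0.02 m/s); the robot touches nothing.
It fails at once if a glass, the mug or the bottle is pushed more than 3 cm or knocked over (distance of any of drain_glass_1, drain_glass_2, drain_glass_3, drain_mug, rinse_bottle from where it was at the start of the episode above 0.03 m).
It also fails if it takes over 64 s, if anything falls off the work surface, if the arm or the gripper's body presses on something with over 40 N, if the wrist force passes 120 N, or if a joint passes its speed limit or range.

## Working session

There is one attempt and no reset: what is moved stays moved. The work goes in short steps, Python scripts to look and compute and a tool call to move; the robot and the scene stay as the last step left them, time stands still between calls to the robot, and variables do not carry over. Pictures are saved under pics/ and viewed, at most 10 in all, crops included, and the job is handed in when it is done.

Besides the shell and the picture viewer there is one more tool, called after "Call:" in YAML: its name, and indented under it one key for each argument. drive_tool: Moves the arm, as the interface text tells. Its arguments: {"type":"object","properties":{"series":{"type":"array"},"squeeze":{"type":"number"}},"required":["series"]}

```bash
ls; mkdir -p pics
python3 - <<'E'
from station import readout, imaging
import cv2,numpy as np
o=readout.get_obs();print({k:np.round(v,3).tolist() for k,v in o.items()})
for c in("side","top"):
    im=imaging.read_camera(c);cv2.imwrite(f"pics/{c}0.png",im[...,::-1]);print(imaging.camera_model(c))
    for t in("press","top_plate","lever","lever_eye","lever_bar","pin","pin_grip","drain_glass_1","drain_mug","rinse_bottle"):
        print(c,t,[(np.round(d["centre"]).tolist(),round(d["conf"],2),int(d["mask"].sum())) for d in imaging.cut_out(t,c)])
E
```

```text
pics
{'t': 0.0, 'q': [1.034, 0.478, 0.022, 1.556, -0.011, 1.109, -0.083], 'joint_vel': [0.0, -0.001, 0.002, -0.001, -0.0, -0.001, -0.001], 'joint_torque': [0.0, -59.646, 1.608, -28.12, 0.012, 0.009, -0.0], 'eef_pos': [0.28, -0.613, 0.23], 'tool_rot': [-0.001, 0.977, 0.213, -0.0], 'contact_force': [0.168, 0.029, -1.174], 'torque': [-0.014, -0.048, 0.041], 'grasp_force': 0.0, 'gripper_width': 1.0}
{'vfov': 51.01787071400934, 'cx': 254.75733846837218, 'cy': 194.76734258098716, 'distortion': array([-0.12761527,  0.        ,  0.        ,  0.        ,  0.        ]), 'xyz': array([ 0.31224451, -0.47802542,  1.04321486]), 'orientation': array([-0.23482787,  0.93298753, -0.26563042,  0.06189195])}
side press [([207.0, 159.0], 0.56, 3616), ([255.0, 288.0], 0.16, 657)]
side top_plate [([194.0, 129.0], 0.97, 1505), ([209.0, 157.0], 0.47, 3747)]
side lever [([258.0, 297.0], 0.95, 793)]
side lever_eye [([160.0, 140.0], 0.6, 139), ([259.0, 292.0], 0.58, 720)]
side lever_bar [([260.0, 291.0], 0.92, 752)]
side pin []
side pin_grip [([211.0, 156.0], 0.69, 3867)]
side drain_glass_1 [([317.0, 260.0], 0.
[... 368 characters left out ...]
[ 0.38882394, -0.02151151,  0.99032715]), 'orientation': array([-0.07573718,  0.74326279, -0.66109967,  0.0690762 ])}
top press [([209.0, 196.0], 0.58, 4220)]
top top_plate [([174.0, 194.0], 0.61, 1358)]
top lever [([341.0, 253.0], 0.7, 499)]
top lever_eye [([345.0, 253.0], 0.62, 584)]
top lever_bar [([346.0, 255.0], 0.84, 599)]
top pin [([370.0, 158.0], 0.29, 793)]
top pin_grip [([172.0, 118.0], 0.63, 1072), ([139.0, 229.0], 0.43, 134), ([208.0, 195.0], 0.38, 4170)]
top drain_glass_1 [([402.0, 185.0], 0.91, 946), ([356.0, 190.0], 0.79, 690), ([370.0, 158.0], 0.76, 865)]
top drain_mug [([231.0, 122.0], 0.68, 1118)]
top rinse_bottle [([175.0, 117.0], 0.95, 1085), ([173.0, 196.0], 0.71, 1293)]
```

Run:
```python
import cv2
a=cv2.imread("pics/side0.png");b=cv2.imread("pics/top0.png")
cv2.imwrite("pics/s1.png",cv2.resize(a[60:340,100:400],None,fx=2.1,fy=2.1,interpolation=cv2.INTER_CUBIC))
cv2.imwrite("pics/t1.png",cv2.resize(b[60:340,100:440],None,fx=2.1,fy=2.1,interpolation=cv2.INTER_CUBIC))
```

```text
(no output)
```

View pics/s1.png

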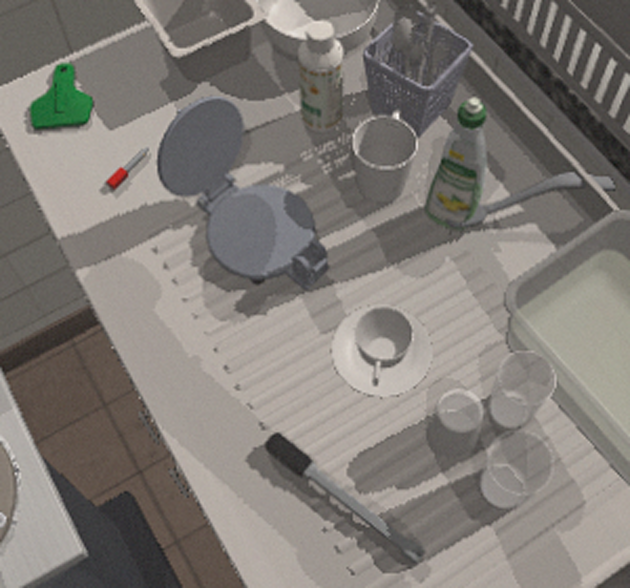

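View pics/t1.png

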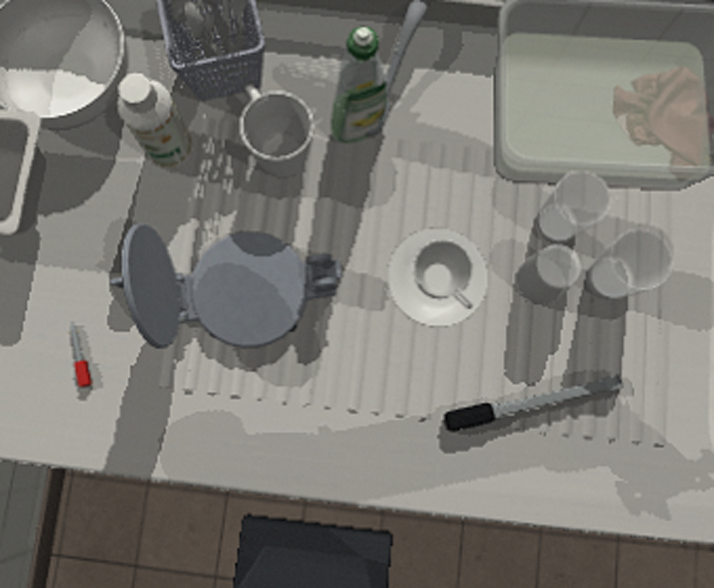

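The side crop shows the press with its plate open (hinge at crop 213,195; fork at 312,262), the pin at left (red grip 118,178) and the lever at the bottom (eye 415,553). The top crop agrees: fork (322,277), pin grip (83,375), lever eye (615,384), grip end (445,420). There is also a cup on a saucer, which I'll avoid.

```bash
cat > h.py <<'E'
import numpy as np,cv2
from scipy.spatial.transform import Rotation as R
from station import readout,imaging
def ray(c,uv):
    m=imaging.camera_model(c);f=192/np.tan(np.radians(m["vfov"]/2))
    K=np.array([[f,0,m["cx"]],[0,f,m["cy"]],[0,0,1]])
    p=cv2.undistortPoints(np.array([[uv]],float),K,m["distortion"])[0,0]
    w,x,y,z=m["orientation"];return m["xyz"],R.from_quat([x,y,z,w]).apply([p[0],p[1],1])
def pix(c,P):
    m=imaging.camera_model(c);f=192/np.tan(np.radians(m["vfov"]/2))
    K=np.array([[f,0,m["cx"]],[0,f,m["cy"]],[0,0,1]])
    w,x,y,z=m["orientation"];r=R.from_quat([x,y,z,w]).inv()
    return cv2.projectPoints(np.atleast_2d(P).astype(float),r.as_rotvec(),-r.apply(m["xyz"]),K,m["distortion"])[0][:,0]
def at(c,uv,z):
    o,d=ray(c,uv);return o+d*(z-o[2])/d[2]
def tri(a,b):
    o1,d1=ray("side",a);o2,d2=ray("top",b)
    s=np.linalg.lstsq(np.c_[d1,-d2],o2-o1,rcond=None)[0]
    p,q=o1+s[0]*d1,o2+s[1]*d2;return (p+q)/2,np.linalg.norm(p-q)
E
python3 - <<'E'
from h import *
S=lambda x,y:(100+x/2.1,60+y/2.1)
F=dict(base=((262,230),(250,288),.022),fork=((312,262),(322,277),.065),hinge=((213,195),(183,297),.03),pingrip=((118,178),(83,375),.007),pinnose=((147,152),(72,323),.007),
 eye=((415,553),(615,384),.02),gripend=((270,440),(445,420),.02),g1=((517,485),(610,278),0),g2=((460,410),(557,262),.09))
for k,(a,b,z) in F.items():
    a,b=S(*a),S(*b);p,e=tri(a,b);print(k,p.round(3),round(e,3),at("side",a,z).round(3),at("top",b,z).round(3))
for c in("side","top"):
    im=cv2.imread(f"pics/{c}0.png").astype(int);m=(im[...,2]>im[...,1]+70)&(im[...,2]>im[...,0]+70)
    v,u=np.nonzero(m);print(c,"red",len(u),u.mean(),v.mean(),at(c,(u.mean(),v.mean()),.009).round(4))
E
```

```text
base [0.559 0.112 0.02 ] 0.001 [0.559 0.111 0.022] [0.558 0.112 0.022]
fork [0.583 0.019 0.043] 0.007 [0.581 0.008 0.065] [0.575 0.018 0.065]
hinge [0.531 0.197 0.029] 0.008 [0.526 0.196 0.03 ] [0.534 0.196 0.03 ]
pingrip [0.422 0.315 0.009] 0.004 [0.424 0.316 0.007] [0.42  0.316 0.007]
pinnose [ 0.486  0.35  -0.01 ] 0.002 [0.482 0.337 0.007] [0.486 0.343 0.007]
eye [ 0.489 -0.373  0.021] 0.003 [ 0.491 -0.374  0.02 ] [ 0.488 -0.373  0.02 ]
gripend [ 0.417 -0.159  0.011] 0.002 [ 0.415 -0.162  0.02 ] [ 0.418 -0.158  0.02 ]
g1 [ 0.641 -0.37   0.   ] 0.017 [ 0.65  -0.371  0.   ] [ 0.632 -0.367  0.   ]
g2 [ 0.622 -0.27   0.086] 0.004 [ 0.618 -0.271  0.09 ] [ 0.623 -0.269  0.09 ]
side red 41 155.4878048780488 144.02439024390245 [0.4227 0.3186 0.009 ]
top red 64 138.796875 237.359375 [0.4228 0.3181 0.009 ]
```

Run:
```python
from h import *
def fr(o,yaw):
    c,s=np.cos(yaw),np.sin(yaw);return lambda P:np.array(o)+np.atleast_2d(P)@np.array([[c,s,0],[-s,c,0],[0,0,1]])
t=np.linspace(0,2*np.pi,40)
press=fr([.559,.112,0],np.radians(15))
dl=np.array([.417-.489,-.159+.373]);ly=np.arctan2(dl[1],dl[0]);lev=fr([.489+.013*np.cos(ly)*1,-.373+.013*np.sin(ly),.003],ly)
pin=fr([.4225+.017*np.cos(.38),.3183+.017*np.sin(.38),0],.38);print(np.degrees(ly))
L=[press(np.c_[.078*np.cos(t),.078*np.sin(t),0*t+.022])]
for x in(.012,.020,-.012,-.020):L.append(press(np.c_[0*t+x,-.098+.015*np.cos(t),.058+.015*np.sin(t)]))
L.append(press([[-.02,.09,.03],[.02,.09,.03]]))
L+=[lev([[.161,.013,.012],[.225,.013,.012],[.225,-.013,.012],[.161,-.013,.012],[.161,.013,.012]]),lev([[.01,.007,.016],[.153,.007,.016],[.153,-.007,.016],[.01,-.007,.016]]),lev(np.c_[.013*np.cos(t),0*t,.013+.013*np.sin(t)])]
L+=[pin([[-.034,.008,.007],[0,.008,.007],[0,-.008,.007],[-.034,-.008,.007],[-.034,.008,.007]]),pin([[0,0,.007],[.053,0,.007]])]
out=[]
for c,u,v in(("top",165,160),("side",165,125),("top",300,215),("side",110,105)):
    if (c,u)==("top",300):pass
    im=cv2.resize(cv2.imread(f"pics/{c}0.png")[v:v+75,u:u+100],None,fx=4,fy=4,interpolation=cv2.INTER_CUBIC)
    for l in L:
        p=((pix(c,l)-[u,v]+.5)*4).round().astype(int);cv2.polylines(im,[p.reshape(-1,1,2)],False,(0,255,255),1)
    out.append(im)
cv2.imwrite("pics/ov1.png",np.vstack([np.hstack(out[:2]),np.hstack(out[2:])]))
for c in("top","side"):
    for k in("rinse_bottle","drain_mug"):
        d=imaging.cut_out(k,c)
        if d:print(c,k,at(c,d[0]["centre"],.06).round(3))
```

```text
108.59544078275664
top rinse_bottle [0.762 0.263 0.06 ]
top drain_mug [0.767 0.104 0.06 ]
side rinse_bottle [0.764 0.287 0.06 ]
side drain_mug [0.757 0.103 0.06 ]
```

View pics/ov1.png

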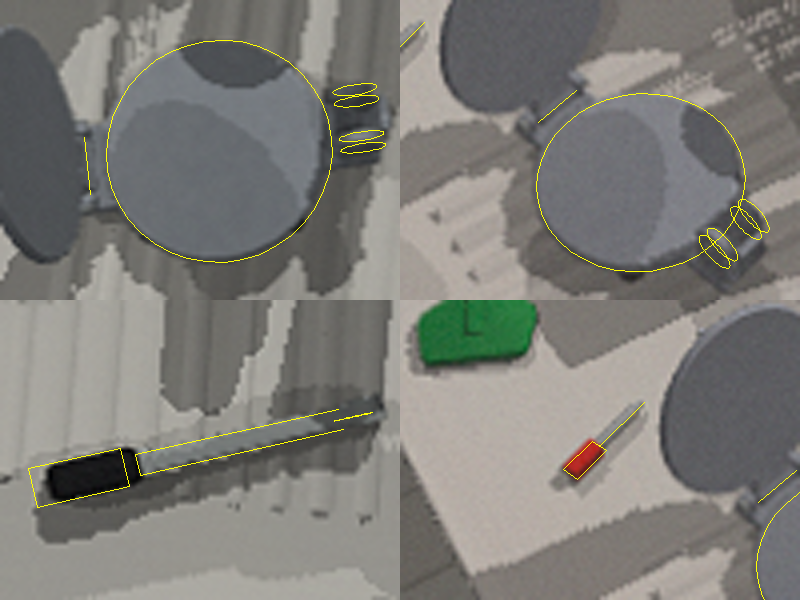

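The base circle fits in both views. The fork and the lever eye are a few mm off, so I'll correct those from closer looks later. First I fold the plate, going behind it high up.

Call:
drive_tool:
  series:
    - [2.5,-3.5,-1,5.8,1]
    - [3,-3.5,-1,5.8,1]
    - [3,-3.5,-1,0,1]
    - [3,-3.5,-1,0,1]
    - [3,-3.5,0,0,1]
    - [3,-3.5,0,0,1]
    - [3,-3.5,0,0,1]
    - [3,-3.5,0,0,1]
  squeeze: 60

```text
t: 2.1
eef_pos: [0.4349, -0.2822, 0.2717]
tool_rot: [0.0, 0.994, 0.113, 0.0]
contact_force: [0.6, -0.2, -0.3]
gripper_width: 0.0
grasp_force: 0.0
```

Call:
drive_tool:
  series:
    - [3,-3.5,0,0,1]
    - [3,-3.5,0,0,1]
    - [1,-4.7,0,0,1]
    - [1,-4.7,0,0,1]
    - [1,-4.7,0,0,1]
    - [1,-4.7,0,0,1]
    - [1,-4.7,0,0,1]
    - [0,0,0,0,1]

```text
t: 2.9
eef_pos: [0.4727, 0.0454, 0.272]
tool_rot: [-0.001, 0.993, 0.118, 0.001]
contact_force: [-0.2, 0.3, -0.4]
gripper_width: -0.002
grasp_force: 0.0
```

Call:
drive_tool:
  series:
    - [2,-4.5,0,0,1]
    - [2,-4.5,0,0,1]
    - [2,-4.5,0,0,1]
    - [2,-4.5,0,0,1]
    - [2,-4.5,0,0,1]
    - [0,0,0,0,1]

```text
t: 3.5
eef_pos: [0.5189, 0.2874, 0.2713]
tool_rot: [-0.003, 0.993, 0.117, -0.0]
contact_force: [-1.4, 0.2, 0.3]
gripper_width: 0.001
grasp_force: 0.0
```

Run:
```python
from h import *
import cv2
im=imaging.read_camera("top");im2=imaging.read_camera("side")
cv2.imwrite("pics/c1.png",np.hstack([cv2.resize(i[y:y+190,x:x+130],None,fx=3,fy=3)[...,::-1] for i,x,y in((im,110,100),(im2,140,60))]))
print(readout.get_obs()["eef_pos"])
```

```text
[0.5198412  0.28060965 0.27083478]
```

View pics/c1.png

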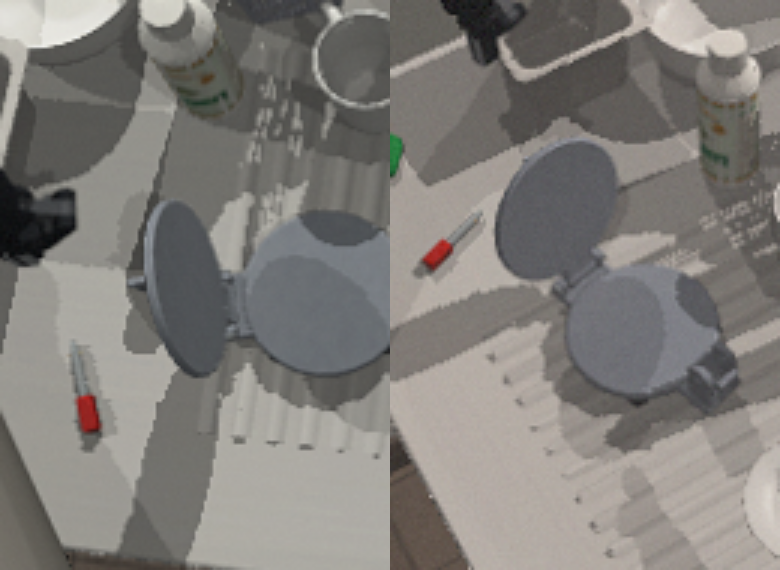

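The top view shows the gripper tip (crop 65,215) clear to the left of the upright plate (crop 185,290). I descend behind the plate and push.

Call:
drive_tool:
  series:
    - [0,0,4.4,0,1]
    - [0,0,4.4,0,1]
    - [0,0,4.2,0,1]
    - [0,2.5,0,0,1]
    - [0,2.5,0,0,1]
    - [0,2,0,0,1]
    - [0,2,0,0,1]
    - [0,2,0,0,1]

```text
t: 4.4
eef_pos: [0.5449, 0.17, 0.1416]
tool_rot: [0.0, 0.994, 0.112, 0.0]
contact_force: [-0.4, 1.4, -0.4]
gripper_width: 0.001
grasp_force: 0.5
```

Call:
drive_tool:
  series:
    - [0,2,0,0,1]
    - [0,1,0,0,1]
    - [0,0,0,0,1]

```text
t: 4.7
eef_pos: [0.5519, 0.1399, 0.1414]
tool_rot: [0.001, 0.994, 0.111, 0.0]
contact_force: [-0.5, 0.3, -0.1]
gripper_width: 0.006
grasp_force: 0.0
```

Run:
```python
from h import *
im=imaging.read_camera("top");im2=imaging.read_camera("side")
cv2.imwrite("pics/c2.png",np.hstack([cv2.resize(i[y:y+140,x:x+130],None,fx=3,fy=3)[...,::-1] for i,x,y in((im,130,130),(im2,140,90))]))
o=readout.get_obs();print(o["eef_pos"],o["contact_force"])
```

```text
[0.55131761 0.14319946 0.14148335] [-0.16125154  0.51975026 -0.07494673]
```

View pics/c2.png

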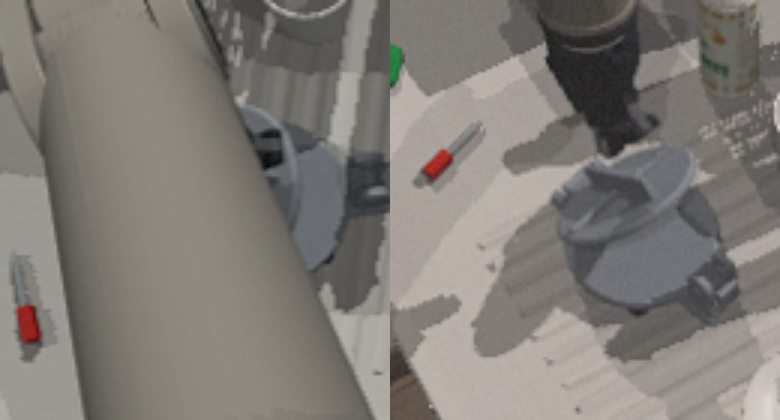

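The side view shows the plate tipping past the point where it falls by itself, so I lift away. In the meantime I refine the lever pose from the black grip and the bar in the saved pictures.

Call:
drive_tool:
  series:
    - [0,0,-4.4,0,1]
    - [0,0,-4.4,0,1]
    - [0,4,-2,8.5,0]
    - [0,0,0,8.5,0]
    - [0,0,0,8.5,0]
    - [0,0,0,8.5,0]
    - [0,0,0,8.5,0]
    - [0,0,0,8.5,0]

```text
t: 5.6
eef_pos: [0.56, 0.1059, 0.2494]
tool_rot: [-0.0, 0.945, -0.328, -0.0]
contact_force: [0.2, 0.3, 1.2]
gripper_width: 0.499
grasp_force: 0.0
```

Run:
```python
from h import *
from scipy import ndimage as nd
for c in("top","side"):
    im=cv2.imread(f"pics/{c}0.png").astype(int)
    if c=="top": sl=np.s_[240:275,305:405]
    else: sl=np.s_[255:335,220:310]
    g=im.max(2)[sl];m=g<45;lab,n=nd.label(m);k=1+np.argmax(nd.sum(m,lab,range(1,n+1)));v,u=np.nonzero(lab==k)
    u=u+sl[1].start;v=v+sl[0].start
    P=np.array([at(c,(a,b),.018)[:2] for a,b in zip(u,v)]);cm=P.mean(0);w=np.linalg.svd(P-cm)[2][0];s=(P-cm)@w
    print(c,len(u),cm.round(4),np.degrees(np.arctan2(w[1],w[0])).round(1),np.ptp(s).round(3),s.min().round(3),s.max().round(3))
    # bar profile: bright pixels along the lever beyond the grip
    d=imaging.cut_out("lever",c)
    imaging.read_camera(c);d=imaging.cut_out("lever",c)
    if d:
        v,u=np.nonzero(d[0]["mask"]);P=np.array([at(c,(a,b),.016)[:2] for a,b in zip(u,v)]);cm=P.mean(0);w=np.linalg.svd(P-cm)[2][0];w*=np.sign(w[1]);s=(P-cm)@w
        print(" mask",d[0]["conf"],len(u),cm.round(4),np.degrees(np.arctan2(w[1],w[0])).round(1),(cm+w*s.min()).round(4),(cm+w*s.max()).round(4))
o=readout.get_obs();print(o["eef_pos"],o["tool_rot"])
```

```text
top 218 [ 0.4257 -0.1878] -70.8 0.062 -0.032 0.031
 mask 0.66 601 [ 0.4505 -0.257 ] 109.1 [ 0.4932 -0.3807] [ 0.416  -0.1572]
side 2 [ 0.4251 -0.2161] -31.7 0.003 -0.001 0.001
 mask 0.77 656 [ 0.4498 -0.256 ] 110.1 [ 0.495  -0.3796] [ 0.4133 -0.1563]
[0.56021557 0.10490848 0.24927661] [-3.97190996e-05  9.46043390e-01 -3.24039963e-01 -6.99790760e-05]
```

Call:
drive_tool:
  series:
    - [0,0,0,8.2,0]
    - [0,0,0,8.2,0]
    - [0,0,0,8.2,0]
    - [0,0,0,8.2,0]
    - [3.9,2.8,0,0,0]
    - [3.9,2.8,0,0,0]
    - [3.9,2.8,0,0,0]
    - [3.9,2.8,0,0,0]

```text
t: 6.7
eef_pos: [0.5222, -0.0858, 0.2468]
tool_rot: [0.003, 0.842, -0.539, -0.002]
contact_force: [0.3, -1.2, -0.4]
gripper_width: 0.503
grasp_force: 0.0
```

Call:
drive_tool:
  series:
    - [3.9,2.8,0,0,0]
    - [3.9,2.8,0,0,0]
    - [3.9,2.8,2,0,0]
    - [3.9,2.8,2,0,0]
    - [0,0,4,0,0]
    - [0,0,4,0,0]
    - [0,0,0,0,0]

```text
t: 7.4
eef_pos: [0.4819, -0.2683, 0.1245]
tool_rot: [0.004, 0.842, -0.54, -0.007]
contact_force: [-0.2, 0.5, 0.5]
gripper_width: 0.503
grasp_force: 0.0
```

Run:
```python
from h import *
im=imaging.read_camera("top");im2=imaging.read_camera("side")
a=cv2.resize(im[220:290,280:410],None,fx=5,fy=5)[...,::-1];b=cv2.resize(im[155:235,135:265],None,fx=3,fy=3)[...,::-1];c=cv2.resize(im2[240:320,200:330],None,fx=3,fy=3)[...,::-1]
d=np.zeros((590,780,3),np.uint8);d[:350,:650]=a;d[350:,:390]=b;d[350:,390:]=c
cv2.imwrite("pics/c3.png",d)
cv2.imwrite("pics/top_shut.png",im[...,::-1]);cv2.imwrite("pics/side_shut.png",im2[...,::-1])
o=readout.get_obs();print(o["eef_pos"],o["contact_force"],o["tool_rot"])
```

```text
[ 0.48537457 -0.26977354  0.12928514] [ 0.57901486 -0.96681112  0.17630931] [ 0.0034032   0.84167242 -0.53996804 -0.00323704]
```

View pics/c3.png

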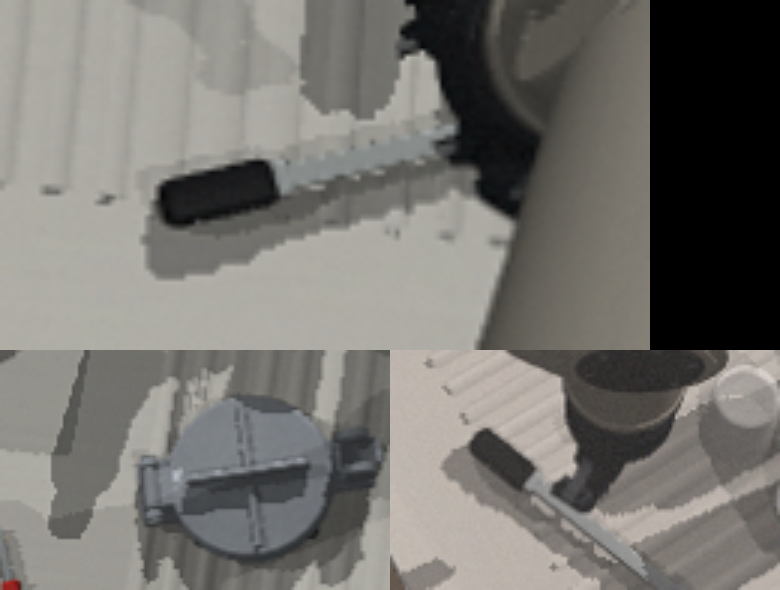

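The plate is shut (its rib shows in the lower-left panel) and the lever lies undisturbed beside the gripper. Next I correct the offset above the bar and descend.

Call:
drive_tool:
  series:
    - [-1.1,1.4,0,5.5,0]
    - [-0.8,1.4,2,0,0]
    - [0,0,3,0,0]
    - [0,0,1,0,0]
    - [0,0,0,0,0]
    - [0,0,0,0,0]

```text
t: 8.1
eef_pos: [0.4533, -0.2634, 0.0709]
tool_rot: [0.003, 0.815, -0.58, -0.001]
contact_force: [0.7, -0.5, 0.2]
gripper_width: 0.499
grasp_force: 0.0
```

Run:
```python
from h import *
o=readout.get_obs();print(o["eef_pos"],np.degrees(2*np.arctan2(o["tool_rot"][2],o["tool_rot"][1])))
S=cv2.imread("pics/top_shut.png");u0,v0=135,155
f=lambda x,y:(u0+x/3,v0+(y-350)/3)
for k,p,z in(("ribL",(187,478),.0555),("ribR",(312,462),.0555),("earfar",(360,438),.073),("earnear",(358,482),.073)):print(k,at("top",f(*p),z).round(4))
big=cv2.resize(S[165:225,170:265],None,fx=8,fy=8,interpolation=cv2.INTER_CUBIC)
T=cv2.imread("pics/side_shut.png");big2=cv2.resize(T[135:210,165:265],None,fx=5,fy=5,interpolation=cv2.INTER_CUBIC)
def fr(o,yaw):
    c,s=np.cos(yaw),np.sin(yaw);return lambda P:np.array(o)+np.atleast_2d(P)@np.array([[c,s,0],[-s,c,0],[0,0,1]])
press=fr([.558,.111,0],np.radians(13));t=np.linspace(0,2*np.pi,40)
L=[press(np.c_[.075*np.cos(t),.075*np.sin(t),0*t+.033]),press([[0,-.056,.0555],[0,.056,.0555]])]
for x in(.012,.020,-.012,-.020):L.append(press(np.c_[0*t+x,-.098+.015*np.cos(t),.058+.015*np.sin(t)]))
for im,c,u,v,k in((big,"top",170,165,8),(big2,"side",165,135,5)):
    for l in L:cv2.polylines(im,[((pix(c,l)-[u,v]+.5)*k).round().astype(int).reshape(-1,1,2)],False,(0,255,255),1)
cv2.imwrite("pics/ov2.png",np.hstack([cv2.resize(big[:, 200:],None,fx=.8,fy=.8),big2[:375, 75:][:384]]) if False else cv2.resize(big,None,fx=1,fy=1)); cv2.imwrite("pics/ov2s.png",big2)
d=np.zeros((600,800,3),np.uint8);d[:375,:595]=cv2.resize(big,(595,375));d[375:,300:]=cv2.resize(big2,(500,375))[150:];cv2.imwrite("pics/ov2.png",d)
```

```text
[ 0.45333764 -0.26342861  0.07085707] -70.90078786896008
ribL [0.5439 0.165  0.0555]
ribR [0.5713 0.0565 0.0555]
earfar [0.5941 0.016  0.073 ]
earnear [0.5549 0.013  0.073 ]
```

View pics/ov2.png

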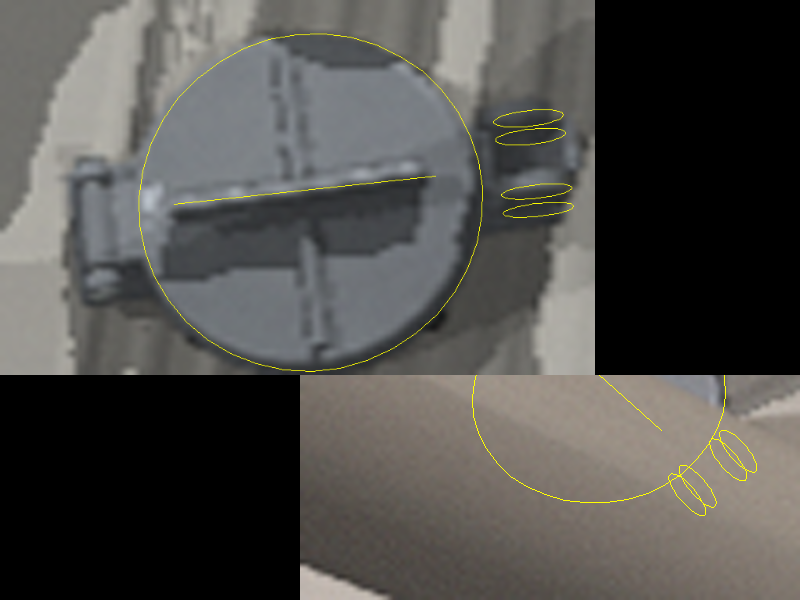

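The drawn rib and ears are 1–2 px off in the top view, and the arm hides the fork in the side view. I'll fit the press pose to image gradients across the saved pictures.

```bash
cat > fit.py <<'E'
from h import *
from scipy.ndimage import map_coordinates,gaussian_filter
from scipy.optimize import differential_evolution as DE
def fr(o,yaw):
    c,s=np.cos(yaw),np.sin(yaw);return lambda P:np.array(o)+np.atleast_2d(P)@np.array([[c,s,0],[-s,c,0],[0,0,1]])
t=np.linspace(0,2*np.pi,80);h=t[:40] # ears' upper half
ear=[np.c_[0*h+x,-.098+.015*np.cos(h),.058+.015*np.sin(h)] for x in(.012,.02,-.012,-.02)]
circ=lambda r,z:np.c_[r*np.cos(t),r*np.sin(t),0*t+z]
line=lambda a,b:np.linspace(a,b,40)
rib=[line([s*.003,-.056,.0555],[s*.003,.056,.0555]) for s in(1,-1)]
sets=[("top","top_shut",[circ(.075,.033)]+rib+ear),("top","top0",[circ(.078,.022)]+ear),("side","side0",[circ(.078,.022)]+ear)]
G={}
for c,n,_ in sets:
    g=gaussian_filter(cv2.cvtColor(cv2.imread(f"pics/{n}.png"),cv2.COLOR_BGR2GRAY).astype(float),.8);gy,gx=np.gradient(g);G[n]=(gx,gy)
def cost(p,use=sets):
    tot=0;f=fr([p[0],p[1],0],p[2])
    for c,n,L in use:
        for l in L:
            q=pix(c,f(l));d=np.gradient(q,axis=0);nn=np.c_[-d[:,1],d[:,0]]/(np.linalg.norm(d,axis=1)[:,None]+1e-9)
            gx,gy=[map_coordinates(a,q.T[::-1],order=1) for a in G[n]]
            tot-=np.minimum(np.abs(gx*nn[:,0]+gy*nn[:,1]),15).mean()
    return tot
B=[(.548,.57),(.1,.122),(.16,.32)]
for u in(sets,sets[:1],sets[1:2],sets[2:]):
    r=DE(cost,B,args=(u,),seed=1,popsize=12,maxiter=40,tol=1e-6);f=fr([r.x[0],r.x[1],0],r.x[2])
    print(r.fun.round(2),r.x[:2].round(4),np.degrees(r.x[2]).round(2),"fork",f([0,-.098,.058])[0].round(4))
E
python3 fit.py
```

```text
Traceback (most recent call last):
  File "fit.py", line 25, in <module>
    r=DE(cost,B,args=(u,),seed=1,popsize=12,maxiter=40,tol=1e-6);f=fr([r.x[0],r.x[1],0],r.x[2])
  File "fit.py", line 19, in cost
    q=pix(c,f(l));d=np.gradient(q,axis=0);nn=np.c_[-d[:,1],d[:,0]]/(np.linalg.norm(d,axis=1)[:,None]+1e-9)
  File "h.py", line 10, in pix
    m=imaging.camera_model(c);f=192/np.tan(np.radians(m["vfov"]/2))
ValueError: time passes only in moves, steps and waits
```

Call:
drive_tool:
  series:
    - [0,0,3,0,0]
    - [0,0,2.0,0,0]
    - [0,0,0.6,0,0]
    - [0,0,0,0,0]

```text
t: 8.5
eef_pos: [0.4518, -0.2633, 0.0137]
tool_rot: [0.003, 0.814, -0.58, -0.002]
contact_force: [0.1, 0.5, 0.0]
gripper_width: 0.498
grasp_force: 0.0
```

```bash
sed -i 's/imaging.camera_model(c)/CM[c]/; s/^def ray/CM={c:imaging.camera_model(c) for c in("side","top")}\ndef ray/' h.py; python3 fit.py
```

```text
-163.82 [0.556  0.1156] 16.74 fork [0.5843 0.0218 0.058 ]
-68.1 [0.5558 0.1156] 16.53 fork [0.5837 0.0217 0.058 ]
-47.64 [0.559  0.1191] 15.03 fork [0.5844 0.0244 0.058 ]
-51.24 [0.5598 0.117 ] 14.98 fork [0.5852 0.0223 0.058 ]
```

Call:
drive_tool:
  series:
    - [0,0,0.3,0,0]
    - [0,0,0,0,1]
    - [0,0,0,0,1]
    - [0,0,0,0,1]
    - [0,0,0,0,1]
    - [0,0,0,0,1]
  squeeze: 90

```text
t: 9.1
eef_pos: [0.4521, -0.2633, 0.0114]
tool_rot: [0.003, 0.814, -0.58, -0.002]
contact_force: [-0.8, 1.6, 6.7]
gripper_width: 0.13
grasp_force: 88.4
```

The grip is firm at 88 N, and the separate fits agree on the fork at about (0.584, 0.022) with yaw about 16°. Now I lift and carry the lever.

Call:
drive_tool:
  series:
    - [0,0,-4,0,1]
    - [0,0,-4,0,1]
    - [0,0,-4,1.4,1]
    - [0,0,-3,1.4,1]
    - [-3.9,-2.3,0,0,1]
    - [-3.9,-2.3,0,0,1]
    - [-3.9,-2.3,0,0,1]
    - [-3.9,-2.3,0,0,1]

```text
t: 9.9
eef_pos: [0.4969, -0.0855, 0.1597]
tool_rot: [0.003, 0.8, -0.6, -0.002]
contact_force: [1.2, -0.8, -2.8]
gripper_width: 0.132
grasp_force: 89.2
```

Call:
drive_tool:
  series:
    - [-3.9,-2.3,0,0,1]
    - [-3.9,-2.3,0,0,1]
    - [-3.9,-2.3,0,0,1]
    - [-3.9,-2.3,0,0,1]
    - [-3.9,-2.3,0,0,1]
    - [0,0,0,0,1]
    - [0,0,0,0,1]

```text
t: 10.6
eef_pos: [0.5521, 0.1349, 0.1579]
tool_rot: [0.004, 0.802, -0.598, -0.002]
contact_force: [-1.2, -1.4, -2.5]
gripper_width: 0.125
grasp_force: 89.2
```

Run:
```python
from h import *
im=imaging.read_camera("side");cv2.imwrite("pics/side_l.png",im[...,::-1]);imt=imaging.read_camera("top");cv2.imwrite("pics/top_l.png",imt[...,::-1])
for c in("side","top"):
  for k in("lever","lever_eye"):
    for d in imaging.cut_out(k,c):print(c,k,np.round(d["centre"]),round(d["conf"],2),d["mask"].sum())
o=readout.get_obs();print(o["eef_pos"],np.degrees(2*np.arctan2(o["tool_rot"][2],o["tool_rot"][1])),o["contact_force"],o["torque"],o["grasp_force"])
```

```text
side lever [226. 151.] 0.6 443
side lever_eye [225. 145.] 0.94 446
top lever [230. 186.] 0.88 345
top lever [357. 191.] 0.57 676
top lever_eye [231. 185.] 0.93 355
[0.55293566 0.13018628 0.15858549] -73.93647580442192 [ 0.80336994 -0.70607543 -3.08221855] [-0.02633179 -0.05179047  0.02200352] 89.190913438797
```

Call:
drive_tool:
  series:
    - [0,0,3,0,1]
    - [0,0,2.6,0,1]
    - [0,0,0,0,1]
    - [0,0,0,0,1]

```text
t: 11.3
eef_pos: [0.5526, 0.131, 0.1028]
tool_rot: [0.004, 0.799, -0.601, -0.003]
contact_force: [1.1, -0.4, -2.7]
gripper_width: 0.131
grasp_force: 89.1
```

Run:
```python
from h import *
im=imaging.read_camera("side");imt=imaging.read_camera("top")
cv2.imwrite("pics/side_l.png",im[...,::-1]);cv2.imwrite("pics/top_l.png",imt[...,::-1])
o=readout.get_obs();print(o["eef_pos"],np.degrees(2*np.arctan2(o["tool_rot"][2],o["tool_rot"][1])))
def Lv(P,eye,a):
    d=np.array([-np.sin(a),np.cos(a),0]);w=np.array([np.cos(a),np.sin(a),0]);P=np.atleast_2d(P);return np.array(eye)+P[:,:1]*d+P[:,1:2]*w+P[:,2:]*np.array([0,0,1])
a=np.radians(16.06);p=o["eef_pos"];eye=p+.113*np.array([np.sin(a),-np.cos(a),0])+[0,0,.005];t=np.linspace(0,2*np.pi,40)
L=[Lv(np.c_[.013*np.cos(t),0*t+s,.013*np.sin(t)],eye,a) for s in(.009,-.009)]+[Lv([[.01,s,.008],[.1,s,.008]],eye,a) for s in(.007,-.007)]
f=np.array([.584,.022,.058])
E=[Lv(np.c_[.015*np.cos(t),0*t+s,.015*np.sin(t)],f,np.radians(16.3)) for s in(.012,.02,-.012,-.02)]
out=[]
for i,c,u,v in((imt,"top",200,160),(im,"side",195,135)):
    q=cv2.resize(i[v:v+50,u:u+66],None,fx=6,fy=6,interpolation=cv2.INTER_CUBIC)[...,::-1].copy();r=q.copy()
    for l,col in[(l,(0,255,255)) for l in L]+[(l,(0,255,0)) for l in E]:cv2.polylines(r,[((pix(c,l)-[u,v]+.5)*6).round().astype(int).reshape(-1,1,2)],False,col,1)
    out.append(np.vstack([q,r]))
cv2.imwrite("pics/ov3.png",np.hstack(out))
```

```text
[0.55365026 0.13171581 0.10387034] -73.8043285449646
```

View pics/ov3.png

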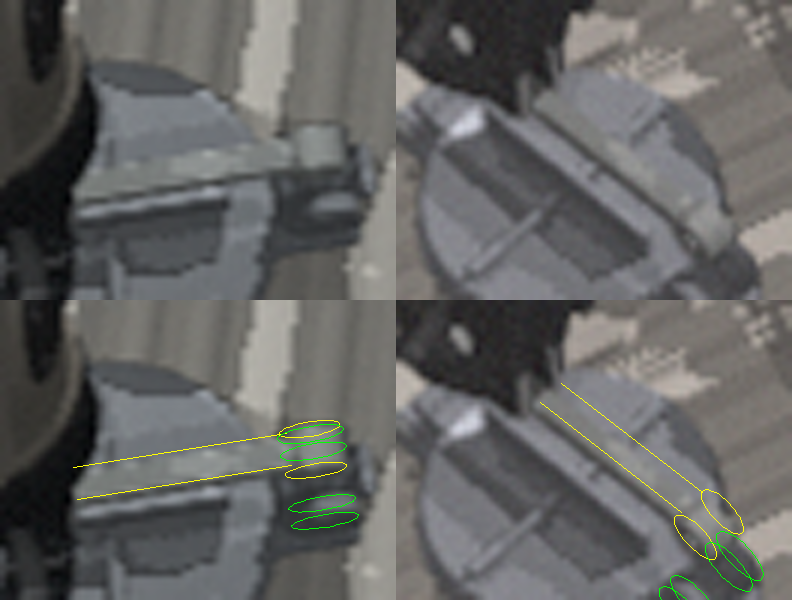

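The raw panels show the eye about 2 mm farther out than drawn (top crop 321,148) and its width centred over the gap. The ear's top band (340,203) matches the drawing. I nudge sideways by 1 mm and lower slowly, watching the force.

Call:
drive_tool:
  series:
    - [0,0.1,1.2,0,1]
    - [0,0,1,0,1]
    - [0,0,0.5,0,1]
    - [0,0,0.5,0,1]
    - [0,0,0,0,1]

```text
t: 11.9
eef_pos: [0.5507, 0.1316, 0.0696]
tool_rot: [0.004, 0.8, -0.6, -0.003]
contact_force: [0.2, -0.2, -2.3]
gripper_width: 0.128
grasp_force: 89.2
```

Call:
drive_tool:
  series:
    - [0,0,0.5,0,1]
    - [0,0,0.5,0,1]
    - [0,0,0.3,0,1]
    - [0,0,0,0,1]

```text
t: 12.3
eef_pos: [0.5514, 0.1314, 0.0573]
tool_rot: [0.003, 0.8, -0.6, -0.002]
contact_force: [0.5, -0.5, -1.0]
gripper_width: 0.125
grasp_force: 89.6
```

Call:
drive_tool:
  series:
    - [0,0,0.2,0,1]
    - [0,0,0.1,0,1]
    - [0,0,0,0,1]

```text
t: 12.6
eef_pos: [0.5517, 0.1314, 0.0566]
tool_rot: [0.003, 0.8, -0.6, -0.003]
contact_force: [-6.2, -1.9, 21.3]
gripper_width: 0.128
grasp_force: 92.2
```

The 21 N contact comes at the height where the eye would be at about 58 mm, so the lever is seated. I release it and rise.

Call:
drive_tool:
  series:
    - [0,0,-0.1,0,1]
    - [0,0,0,0,0.2]
    - [0,0,0,0,0.2]
    - [0,0,0,0,0.2]
    - [0,0,-2,0,0.2]
    - [0,0,-4,0,0.2]
    - [0,0,-4,-8,0.2]
    - [0,0,-4,-8,0.2]

```text
t: 13.4
eef_pos: [0.5519, 0.132, 0.1965]
tool_rot: [0.004, 0.877, -0.48, -0.003]
contact_force: [-0.2, 1.5, -0.3]
gripper_width: 0.4
grasp_force: 0.0
```

Call:
drive_tool:
  series:
    - [4,2,0,-8.5,0]
    - [0,0,0,-8.5,0]
    - [0,0,0,-8.5,0]
    - [0,0,0,-8.5,0]
    - [0,0,0,-8.5,0]
    - [0,0,0,-8.5,0]
    - [0,0,0,-8.5,0]
    - [0,0,0,-8.5,0]

```text
t: 14.2
eef_pos: [0.5565, 0.0876, 0.1952]
tool_rot: [0.001, 0.996, 0.092, -0.004]
contact_force: [-0.9, -0.1, 0.5]
gripper_width: 0.497
grasp_force: 0.0
```

Run:
```python
from h import *
im=imaging.read_camera("side");imt=imaging.read_camera("top")
cv2.imwrite("pics/side_r.png",im[...,::-1]);cv2.imwrite("pics/top_r.png",imt[...,::-1])
o=readout.get_obs();print(o["eef_pos"],np.degrees(2*np.arctan2(o["tool_rot"][2],o["tool_rot"][1])))
for c in("side","top"):
  for d in imaging.cut_out("lever",c)[:1]:
    v,u=np.nonzero(d["mask"]);P=np.array([at(c,(a,b),.061)[:2] for a,b in zip(u,v)]);cm=P.mean(0);w=np.linalg.svd(P-cm)[2][0];w*=np.sign(w[1]);s=(P-cm)@w
    print(c,d["conf"],len(u),cm.round(4),np.degrees(np.arctan2(w[1],w[0])).round(1),(cm+w*s.min()).round(4),(cm+w*s.max()).round(4))
# pin
for c,i in(("side",im),("top",imt)):
    i=i.astype(int);m=(i[...,0]>i[...,1]+60)&(i[...,0]>i[...,2]+60);v,u=np.nonzero(m);print(c,"red",len(u),at(c,(u.mean(),v.mean()),.009).round(4) if len(u) else 0)
a=cv2.resize(imt[150:225,130:263],None,fx=5,fy=5,interpolation=cv2.INTER_CUBIC)[:,:,::-1][:,:400+265];b=cv2.resize(im[110:160,140:190],None,fx=4,fy=4)[...,::-1];c_=cv2.resize(im[130:180,165:265],None,fx=4,fy=4)[...,::-1]
d=np.zeros((575,665,3),np.uint8);d[:375]=a;d[375:,:200]=b;d[375:,200:600]=c_;cv2.imwrite("pics/c4.png",d)
```

```text
[0.55653738 0.0874763  0.19529167] 10.321213115932848
side 0.6 478 [0.5519 0.1272] 106.7 [0.5872 0.0097] [0.5192 0.2362]
top 0.78 202 [0.576  0.0488] 107.9 [0.5885 0.0103] [0.5617 0.0929]
side red 50 [0.4229 0.3187 0.009 ]
top red 0 0
```

View pics/c4.png

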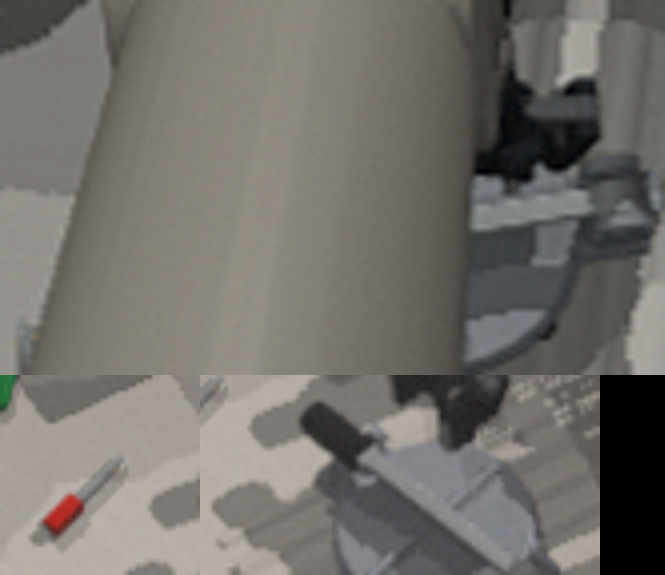

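The lever lies along the rib with its eye in the fork (top crop 610,200). Its mask puts the eye centre at about (0.5835, 0.022), which matches the fork estimate. The pin is unmoved, with its red grip at about (0.423, 0.3185), so I go to it.

Call:
drive_tool:
  series:
    - [0,0,0,-4.8,0]
    - [0,0,0,-4.8,0]
    - [-0.8,-4.4,0,0,0]
    - [-0.8,-4.4,0,0,0]
    - [-0.8,-4.4,0,0,0]
    - [-0.8,-4.4,0,0,0]
    - [-0.8,-4.4,0,0,0]
    - [-0.7,-4.3,0,0,0]

```text
t: 15.2
eef_pos: [0.4219, 0.3205, 0.196]
tool_rot: [0.001, 0.985, 0.171, -0.004]
contact_force: [0.8, 0.1, -0.1]
gripper_width: 0.498
grasp_force: 0.0
```

Call:
drive_tool:
  series:
    - [0,0,4,0,0]
    - [0,0,4,0,0]
    - [0,0,4,0,0]
    - [0,0,0,0,0]
    - [0,0,0,0,0]

```text
t: 15.7
eef_pos: [0.4222, 0.3185, 0.0762]
tool_rot: [0.001, 0.985, 0.171, -0.005]
contact_force: [-0.6, -0.3, 0.4]
gripper_width: 0.501
grasp_force: 0.0
```

Run:
```python
from h import *
o=readout.get_obs();print(o["eef_pos"],np.degrees(2*np.arctan2(o["tool_rot"][2],o["tool_rot"][1])))
# pin yaw from first pictures: bright shank vs local background, project nose search along candidate yaw
g=np.array([.4228,.3184])
for c in("top","side"):
    im=cv2.imread(f"pics/{c}0.png").astype(float).mean(2)
    best=[]
    for y in np.arange(10,36,1):
        d=np.array([np.cos(np.radians(y)),np.sin(np.radians(y))]);s=np.linspace(.022,.06,25)[:,None]
        q=pix(c,np.c_[g+s*d,0*s+.007]);best.append((cv2.remap(im.astype(np.float32),q[:,0].astype(np.float32),q[:,1].astype(np.float32),1).mean().round(1),y))
    print(c,sorted(best)[:4],sorted(best)[-3:])
```

```text
[0.4221909  0.31847755 0.07619232] 19.749019695943133
top [(np.float32(119.4), np.int64(18)), (np.float32(119.9), np.int64(17)), (np.float32(120.6), np.int64(19)), (np.float32(122.0), np.int64(16))] [(np.float32(140.6), np.int64(33)), (np.float32(144.2), np.int64(34)), (np.float32(147.4), np.int64(35))]
side [(np.float32(110.3), np.int64(17)), (np.float32(111.4), np.int64(18)), (np.float32(111.8), np.int64(16)), (np.float32(114.4), np.int64(19))] [(np.float32(156.9), np.int64(33)), (np.float32(159.8), np.int64(34)), (np.float32(162.5), np.int64(35))]
```

Call:
drive_tool:
  series:
    - [0,0,4,1.2,0]
    - [0,0,2.5,0,0]
    - [0,0,0.6,0,0]
    - [0,0,0,0,0]
    - [0,0,0,0,1]
    - [0,0,0,0,1]
    - [0,0,0,0,1]
    - [0,0,0,0,1]
  squeeze: 60

```text
t: 16.5
eef_pos: [0.4228, 0.3194, 0.007]
tool_rot: [-0.0, 0.987, 0.162, -0.003]
contact_force: [-0.6, -0.7, 9.2]
gripper_width: 0.153
grasp_force: 58.4
```

Call:
drive_tool:
  series:
    - [0,0,-3,0,1]
    - [0,0,-4,2.3,1]
    - [0,0,-4,0,1]
    - [0,0,-4,0,1]
    - [-0.4,4.1,0,0,1]
    - [-0.4,4.1,0,0,1]
    - [-0.4,4.1,0,0,1]
    - [-0.4,4.1,0,0,1]

```text
t: 17.3
eef_pos: [0.454, 0.1556, 0.1564]
tool_rot: [0.0, 0.99, 0.142, -0.003]
contact_force: [1.3, 0.4, -0.2]
gripper_width: 0.158
grasp_force: 58.9
```

Call:
drive_tool:
  series:
    - [-0.4,4.1,0,0,1]
    - [-0.5,4.2,0,0,1]
    - [-0.5,4.2,0,0,1]
    - [-0.4,4.2,0,0,1]
    - [0,0,4,0,1]
    - [0,0,2,0,1]
    - [0,0,0,0,1]
    - [0,0,0,0,1]

```text
t: 18.1
eef_pos: [0.4833, -0.0084, 0.0962]
tool_rot: [0.001, 0.99, 0.142, -0.004]
contact_force: [0.2, 0.3, 0.5]
gripper_width: 0.153
grasp_force: 58.9
```

Run:
```python
from h import *
o=readout.get_obs();print(o["eef_pos"],np.degrees(2*np.arctan2(o["tool_rot"][2],o["tool_rot"][1])),o["grasp_force"],o["contact_force"])
a=np.radians(16.3);d=np.array([np.cos(a),np.sin(a),0]);n=np.array([np.sin(a),-np.cos(a),0]);e=np.array([.584,.0215,.058])-o["eef_pos"];print("to fork: along",e@d,"tool y",e@n,"z down",-e[2])
```

```text
[ 0.48326348 -0.00840344  0.09622839] 16.36266386094871 58.922245502471924 [0.15740763 0.30865743 0.52500634]
to fork: along 0.10508034834096244 tool y -0.0004280949766843349 z down 0.03822838745061057
```

Now I lower to hole height and take one close look (my tenth picture) to check that the nose lines up with the hole.

Call:
drive_tool:
  series:
    - [0,0,2,0,1]
    - [0,0,1.8,0,1]
    - [0,0,0,0,1]
    - [0,0,0,0,1]
    - [0,0,0,0,1]

```text
t: 18.6
eef_pos: [0.4837, -0.0084, 0.0588]
tool_rot: [0.001, 0.99, 0.142, -0.003]
contact_force: [0.3, 0.2, -1.1]
gripper_width: 0.155
grasp_force: 58.9
```

Run:
```python
from h import *
im=imaging.read_camera("side");imt=imaging.read_camera("top")
o=readout.get_obs();p=o["eef_pos"];print(p)
a=np.radians(16.36);d=np.array([np.cos(a),np.sin(a),0]);n=np.array([-np.sin(a),np.cos(a),0])
t=np.linspace(0,2*np.pi,40);f=np.array([.584,.0215,.058])
L=[(np.array([p+.017*d,p+.070*d]),(0,255,255))]+[(f+s*d+np.outer(.0063*np.cos(t),n)+np.outer(.0063*np.sin(t),[0,0,1]),(0,255,0)) for s in(-.02,.02)]+[(f-.02*d+np.outer(.015*np.cos(t),n)+np.outer(.015*np.sin(t),[0,0,1]),(0,200,0))]
out=[]
for i,c in((imt,"top"),(im,"side")):
    m=pix(c,f[None]-.04*d)[0];u,v=int(m[0])-25,int(m[1])-19
    q=cv2.resize(i[v:v+37,u:u+50],None,fx=8,fy=8,interpolation=cv2.INTER_CUBIC)[...,::-1].copy();r=q.copy()
    for l,col in L:cv2.polylines(r,[((pix(c,l)-[u,v]+.5)*8).round().astype(int).reshape(-1,1,2)],False,col,1)
    out.append(np.vstack([q,r]))
cv2.imwrite("pics/ov4.png",np.hstack(out))
```

```text
[ 0.48351308 -0.00843211  0.05846972]
```

View pics/ov4.png

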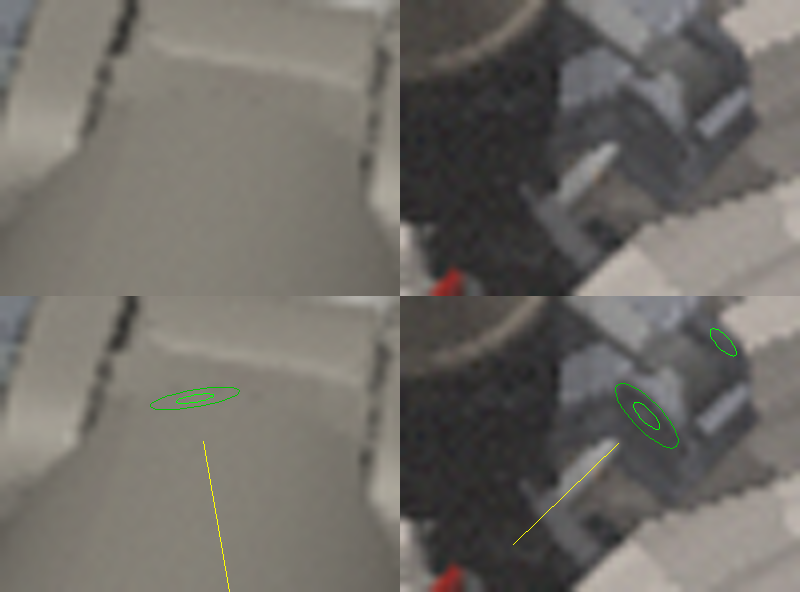

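In the side view the pin's nose (raw 615,145) lies on the drawn axis, and the drawn ear circle follows the ear's bright rim. In the top view the arm hides it. I insert step by step, watching the force.

Call:
drive_tool:
  series:
    - [1,0,0.05,0,1]
    - [0.7,0,0,0,1]
    - [0.5,0,0,0,1]
    - [0.4,0,0,0,1]
    - [0,0,0,0,1]

```text
t: 19.2
eef_pos: [0.5081, -0.0014, 0.0566]
tool_rot: [0.001, 0.99, 0.142, -0.004]
contact_force: [-0.9, -0.6, 2.8]
gripper_width: 0.159
grasp_force: 59.3
```

Call:
drive_tool:
  series:
    - [0.4,0,-0.1,0,1]
    - [0.4,0,0,0,1]
    - [0.4,0,0,0,1]
    - [0.4,0,0,0,1]
    - [0,0,0,0,1]

```text
t: 19.7
eef_pos: [0.5233, 0.0034, 0.0575]
tool_rot: [0.001, 0.99, 0.142, -0.004]
contact_force: [-3.5, -1.8, 3.6]
gripper_width: 0.157
grasp_force: 59.4
```

Call:
drive_tool:
  series:
    - [0.4,0,0,0,1]
    - [0.4,0,0,0,1]
    - [0.4,0,0,0,1]
    - [0.4,0,0,0,1]
    - [0,0,0,0,1]

```text
t: 20.2
eef_pos: [0.5381, 0.008, 0.0574]
tool_rot: [0.001, 0.99, 0.142, -0.005]
contact_force: [-4.2, -2.3, 7.0]
gripper_width: 0.156
grasp_force: 59.9
```

Call:
drive_tool:
  series:
    - [0.4,0,0,0,1]
    - [0.4,0,0,0,1]
    - [0.2,0,0,0,1]
    - [0,0,0,0,1]
    - [0,0,0,0,1]

```text
t: 20.7
eef_pos: [0.5461, 0.0102, 0.0575]
tool_rot: [0.001, 0.99, 0.142, -0.006]
contact_force: [-10.1, -3.8, 13.5]
gripper_width: 0.156
grasp_force: 60.6
```

Call:
drive_tool:
  series:
    - [0.2,0,0,0,1]
    - [0.2,0,0,0,1]
    - [0,0,0,0,1]

```text
t: 21.0
eef_pos: [0.5482, 0.0108, 0.0574]
tool_rot: [0.0, 0.99, 0.142, -0.008]
contact_force: [-13.7, -3.4, 19.8]
gripper_width: 0.157
grasp_force: 61.3
```

Call:
drive_tool:
  series:
    - [0,0,-0.1,0,1]
    - [0.2,0,0,0,1]
    - [0.2,0,0,0,1]
    - [0,0,0,0,1]

```text
t: 21.4
eef_pos: [0.5488, 0.011, 0.0577]
tool_rot: [0.0, 0.99, 0.142, -0.011]
contact_force: [-21.1, -5.1, 22.6]
gripper_width: 0.156
grasp_force: 61.7
```

It now stops hard at 21 N axial, and the TCP is where full insertion predicts. I release, lift away clear of the view, and check.

Call:
drive_tool:
  series:
    - [-0.2,0,0,0,1]
    - [0,0,0,0,0]
    - [0,0,0,0,0]
    - [0,0,0,0,0]
    - [0,0,-2,0,0]
    - [0,0,-4,0,0]
    - [0,0,-4,0,0]
    - [0,0,-4,0,0]

```text
t: 22.2
eef_pos: [0.5552, 0.013, 0.1997]
tool_rot: [0.001, 0.99, 0.142, -0.004]
contact_force: [1.6, 0.2, 0.7]
gripper_width: 0.5
grasp_force: 0.0
```

Call:
drive_tool:
  series:
    - [0,4.7,0,0,0]
    - [0,4.7,0,0,0]
    - [0,4.7,0,0,0]
    - [0,4.7,0,0,0]
    - [0,4.7,0,0,0]
    - [0,4.7,0,0,0]
    - [0,4.7,0,0,0]
    - [0,0,0,0,0]

```text
t: 23.0
eef_pos: [0.6467, -0.3119, 0.198]
tool_rot: [0.004, 0.99, 0.138, -0.004]
contact_force: [0.1, -0.6, -0.5]
gripper_width: 0.499
grasp_force: 0.0
```

Run:
```python
from h import *
f=np.array([.584,.0215,.058]);a=np.radians(16.3);d=np.array([np.cos(a),np.sin(a),0])
print(readout.get_obs()["eef_pos"])
for c in("side","top"):
    i=imaging.read_camera(c);cv2.imwrite(f"pics/{c}_end.png",i[...,::-1]);i=i.astype(int)
    m=(i[...,0]>i[...,1]+50)&(i[...,0]>i[...,2]+50);v,u=np.nonzero(m);
    P=np.array([at(c,(x,y),.06) for x,y in zip(u,v)]);s=(P-f)@d
    print(c,len(u),P.mean(0).round(4),"along",s.min().round(4),s.mean().round(4),s.max().round(4),"across",((P-f)@[np.sin(a),-np.cos(a),0]).mean().round(4))
    w=np.linalg.svd(P[:,:2]-P[:,:2].mean(0))[2][0];print(np.degrees(np.arctan2(w[1],w[0])))
    for q in imaging.cut_out("lever",c)[:1]:
        v,u=np.nonzero(q["mask"]);P=np.array([at(c,(x,y),.061)[:2] for x,y in zip(u,v)]);cm=P.mean(0);w=np.linalg.svd(P-cm)[2][0];w*=np.sign(w[1]);s=(P-cm)@w;print("lever",np.degrees(np.arctan2(w[1],w[0])).round(1),(cm+w*s.min()).round(4),(cm+w*s.max()).round(4))
```

```text
[ 0.64672874 -0.31191392  0.19801472]
side 65 [0.547  0.0116 0.06  ] along -0.0542 -0.0383 -0.0217 across -0.0009
-155.4556827654209
lever 108.5 [0.5906 0.0153] [0.5423 0.1594]
top 71 [0.5475 0.0109 0.06  ] along -0.0546 -0.038 -0.0215 across -0.0001
-164.6464457538514
lever 107.8 [0.5903 0.0104] [0.5179 0.2358]
```

Run:
```python
from h import *
f=np.array([.584,.0215,.058]);a=np.radians(16.3);d=np.array([np.cos(a),np.sin(a),0])
s=np.arange(-.03,-.005,.001)
for c in("side","top"):
    i=cv2.imread(f"pics/{c}_end.png")
    q=pix(c,f+np.outer(s,d)+[0,0,.005]).astype(np.float32);p=cv2.remap(i,q[:,0],q[:,1],1)[:,0]
    print(c,[(int(round(x*1000)),*map(int,b[::-1])) for x,b in zip(s,p)])
```

```text
side [(-30, 171, 45, 42), (-29, 158, 44, 41), (-28, 145, 42, 39), (-27, 134, 40, 38), (-26, 129, 39, 38), (-25, 129, 41, 40), (-24, 125, 47, 43), (-23, 117, 52, 49), (-22, 107, 58, 57), (-21, 92, 63, 63), (-20, 84, 68, 68), (-19, 79, 72, 73), (-18, 78, 77, 79), (-17, 85, 85, 89), (-16, 101, 101, 106), (-15, 115, 116, 121), (-14, 127, 129, 134), (-13, 136, 139, 143), (-12, 139, 141, 146), (-11, 136, 138, 143), (-10, 131, 133, 137), (-9, 123, 123, 126), (-8, 110, 109, 112), (-7, 100, 99, 101), (-6, 92, 92, 93)]
top [(-30, 141, 36, 34), (-29, 124, 32, 29), (-28, 113, 28, 26), (-27, 110, 27, 25), (-26, 110, 25, 24), (-25, 109, 27, 26), (-24, 108, 29, 28), (-23, 106, 32, 30), (-22, 89, 40, 39), (-21, 74, 48, 48), (-20, 63, 58, 58), (-19, 70, 69, 70), (-18, 76, 80, 82), (-17, 90, 95, 98), (-16, 108, 114, 118), (-15, 126, 132, 136), (-14, 128, 133, 138), (-13, 126, 131, 136), (-12, 123, 128, 133), (-11, 108, 113, 116), (-10, 91, 95, 97), (-9, 77, 81, 81), (-8, 72, 75, 75), (-7, 67, 69, 69), (-6, 71, 73, 73)]
```

The red grip runs straight into the ear's grey at about -20 mm with no shank showing between, so the grip is against the fork.

```bash
python3 -c "
from station import hand_in
print(hand_in())"
```

```text
the job is handed in; nothing more can be done
None
```

The job is handed in, with no verdict returned: the plate is shut, the lever lies along the rib with its eye in the fork, and the pin is pushed in until its red grip meets the fork, all released; I saw no contact with the glasses, mug or bottle, though I did not measure them again at the end.

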